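Load the leaning vial magazine in order

TASK

Load the clear leaning magazine tube for the feeder: put in the green-capped vial first, then the white-capped one, then the orange-capped one, each foot first and each pushing the one before it deeper. Then press the orange cap on down until the red follower is fully home against its stop at the closed end, and let go. Leave the black-capped vial, the lidded tub, the marker and the kit box where they are.

Things in the scene. Friction and masses are not known exactly. Their poses are not given: they have to be found in the camera images.
- tube: Clear magazine tube, leaning 35 deg from vertical in a fixed blue stand. Origin: centre of its open mouth at the rim, 232 mm above the bench; z points along the tube out of the mouth, so depth is -z. Bore 32 mm (flared to about 42 at the rim, over 8 mm), outside 40 mm (48 at the rim), 252 mm long, closed at the bottom. Top 65 mm free of brackets. Base plate 210 x 130 x 14 mm.
- follower (a joint): Red follower disc in the tube: m of travel towards the closed end. Face 20 mm below the rim at 0, 222 mm below at its stop, 0.202. Starts at 0 to 0.015. A friction seal holds it where left (about 4 N to move, no spring); vials do not sink by their weight. With three vials in and the follower home the last cap stands 18 mm proud of the rim.
- vial_green: Sample vial with green cap, first to go in, standing on brown paper. 80 mm tall, rigid, about 50 g: clear round body 28 mm across, 40 mm tall, foot bevelled 3 mm; above it a six-sided cap 40 mm tall, 24 mm across flats, 28 across corners. Origin: centre of its foot, z up through its cap; x is square to a pair of cap flats, the other pairs at 60 and 120 deg.
- vial_white: The same vial with white cap, second to go in. Origin: centre of its foot, z up through its cap, x square to a pair of cap flats.
- vial_orange: The same vial with orange cap, third and last. Origin: centre of its foot, z up through its cap, x square to a pair of cap flats.
- vial_black: The same vial with black cap, standing among them; stays where it is. Origin: centre of its foot.
- tub: Lidded clear plastic tub, 116 mm across the lid, 148 mm tall, a bystander. Origin: centre of its underside.
- marker: Marker pen lying on the bench, 133 mm long, 16 mm thick, a bystander. Origin: on the bench under its middle, x along the pen.
- kit: Open cardboard kit box, 110 x 190 mm, 34 mm high, a bystander. Origin: centre of its underside.

How it is judged:
On the way, in this order (a step that is already met when the one before it is completed fails the run):
1. the green-capped vial is in the tube, foot first, at least 15 mm deep, the others are not (z of vial_green in the frame of tube below -0.015 m and angle between the z axis of vial_green and the z axis of tube, either way round below 0.3 rad and distance between vial_green and tube below 0.075 m and distance between each of vial_white, vial_orange and tube above 0.1 m), for 0.1 s.
2. the white-capped vial is in behind it, at least 15 mm deep, and has pushed the green one deeper than 85 mm; the orange one is not in (z of vial_white in the frame of tube below -0.015 m and z of vial_green in the frame of tube below -0.085 m and angle between the z axis of vial_white and the z axis of tube, either way round below 0.3 rad and value of joint follower above 0.06 m and distance between vial_orange and tube above 0.1 m), for 0.1 s.
3. the orange-capped vial is in behind the white one, at least 15 mm deep, and has pushed both deeper (z of vial_orange in the frame of tube below -0.015 m and z of vial_white in the frame of tube below -0.085 m and angle between the z axis of vial_orange and the z axis of tube, either way round below 0.3 rad and value of joint follower above 0.14 m), for 0.1 s.
At the end, for the whole second after the job is handed in: Green, white, orange vials in the tube in that order from the closed end, caps outwards, end to end, follower within 7 mm of its stop (last cap about 18 mm proud); released, at rest; black-capped vial standing, and it, tub, marker and kit box within 40 mm of their starts (value of joint follower above 0.195 m and z of vial_green in the frame of tube below -0.213 m and distance between vial_green and tube below 0.23 m and z of vial_white in the frame of tube below -0.133 m and distance between vial_white and tube below 0.15 m and z of vial_orange in the frame of tube below -0.053 m and distance between vial_orange and tube below 0.07 m and angle between the z axis of each of vial_green, vial_white, vial_orange and the z axis of tube, either way round below 0.15 rad and linear speed of vial_orange below 0.02 m/s and distance of each of vial_black, tub, marker, kit from where it was at the start of the episode below 0.04 m and angle between vial_black's own z axis and vertical below 0.3 rad); the robot touches nothing.
It fails at once if the black-capped vial, the tub, the marker or the kit box is moved more than 40 mm, or the black-capped vial tipped over (distance of any of vial_black, tub, marker, kit from where it was at the start of the episode above 0.04 m or angle between vial_black's own z axis and vertical above 0.6 rad).
It also fails if it takes over 72 s, if anything falls off the work surface, if the arm or the gripper's body presses on something with over 40 N, if the wrist force passes 120 N, or if a joint passes its speed limit or range.

ROBOT

A 6-joint arm with a two-finger parallel gripper is mounted at the origin on the work surface. World frame = base frame: x ahead of the robot, y to its left, z up, the work surface at z = 0. Lengths are in m, angles in rad, forces in N, time in s.
With the tool pointing down it reaches from about 0.3 to 0.875 m from the base axis. Payload 6.4 kg.
Tool frame: the origin (TCP) lies between the finger pads; the fingertips stand ctrl.tip_extent ahead of it and the grasp point (between the pads) is the TCP (ctrl.tip_extent is the distance from the TCP to the fingertips, in m); z points along the fingers, y is the line along which they close (so a half turn about z gives the same grasp; the last joint's range is limited). The gripper opens to 85 mm and grips with 20 to 120 N. Pads are 22 mm wide; open, the fingers measure 114 mm over their backs; the gripper's body (76 mm by 85 mm) begins 54 mm behind the grasp point. The pads swing forward as they close: fully open they stand 13 mm farther back than shut.
Start: joints at [-1.411, 0.181, 1.607, -0, 1.354, -0.206], TCP at [0.206, -0.537, 0.25] pointing down, gripper open.
Joint ranges: [-2.99, 2.99], [-0.89, 2.07], [0.3, 2.58], [-1.14, 4.28], [0, 2.63], [-3.12, 3.12]. Speed limits (rad/s): [2.57, 2.57, 3.01, 3.14, 3.14, 3.14].

INTERFACE

Orientations are given as a unit quaternion [w, x, y, z].
In Python, from bench import ctrl gives the robot as it stands.
- The arm moves only by the tool send_rows, never from a script. Its arguments are lists of equal length, an entry for each row: "dr": the turn, a rotation vector about the tool's x, y, z in units of 6 degrees (1.0 is 6 degrees), a list of three; "xyz": the shift along the tool's x, y, z in cm, a list of three; "jaw": the opening in per cent of the stroke, from 0 (shut) to 100 (fully open). In form: {"dr": [[wx, wy, wz], ...], "xyz": [[dx, dy, dz], ...], "jaw": [jaw, ...]}. A call has exactly 8 rows; each row is the pose to reach, as a shift and turn from the pose commanded when the call began, along the tool's axes at that moment; what a row does not reach only later rows make up. A row lasts 1/8 s, in which the tool goes at most 62.5 mm and 10.7 degrees, less where a joint would pass 70% of its speed; a pose out of reach is approached as far as the arm can. A call with a gripper value outside its range is refused whole. The fingers move at their own pace and stop on an object; the grip force is fixed at half the most. Time passes only in rows, so rows that repeat a pose let the fingers close, or fill a call up. It gives the time, the measured TCP pose, the force, the opening and the grip force at its end, in the units of the state.
- ctrl.get_obs(): the state, without advancing time (a new reading comes with each control period).
- ctrl.camera(name): name is "side" or "top" or "wrist"; returns the picture (384x512x3 uint8, red, green, blue); there is no depth.
- ctrl.calibration(name): a dict with "camera_matrix" (3x3 intrinsics, pixels), "D" ([k1, k2, p1, p2, k3] as OpenCV has them; the pictures are not rectified), "world_from_camera" (4x4, takes a point from camera to world coordinates). Camera axes: x right, y up, looking along -z (the intrinsics and any distortion apply to the point x, -y, -z); pixel columns grow to the right and rows downward; lengths in m; the calibration is good to about 2 mm. A picture is of the moment at which its call begins: read the wrist's pose just before it. calibration takes no time and is no camera call; for the wrist camera it gives the pose at the moment of the call.
- ctrl.hand_in(): hands the job in; it is judged then, once.
The state is a dict: "time_s": time; "q": joint angles; "dq": joint speeds; "joint_efforts": joint torques, N m; "eef_pos": TCP position; "eef_rot": TCP orientation; "wrist_force": force on the tool from outside, world axes, zero at the start; "torque": the same for the moment, N m; "opening": opening from 0.0 (shut) to 1.0 (fully open); "grasp_force": force on a finger pad.
Only numpy, scipy, OpenCV 4.12 (cv2) and the standard library are available. Lean on these libraries where they do the work, as an engineer would, in place of code of your own. Each camera call takes 0.05 s, during which the arm holds its last target. There are 200 camera calls.

## Working session

There is one attempt and no reset: what is moved stays moved. The work goes in short steps, Python scripts to look and compute and a tool call to move; the robot and the scene stay as the last step left them, time stands still between calls to the robot, and variables do not carry over. Pictures are saved under pics/ and viewed, at most 10 in all, crops included, and the job is handed in when it is done.

Besides the shell and the picture viewer there is one more tool, called in YAML: its name, and indented under it one key for each argument. send_rows: Moves the arm, as the interface text tells. Its arguments: {"type":"object","properties":{"dr":{"type":"array","items":{"type":"array","items":{"type":"number"}}},"xyz":{"type":"array","items":{"type":"array","items":{"type":"number"}}},"jaw":{"type":"array","items":{"type":"number"}}},"required":["dr","xyz","jaw"]}

```bash
ls; mkdir -p pics
python3 - <<'E'
from bench import ctrl
import cv2, numpy as np
print(ctrl.tip_extent); o=ctrl.get_obs(); print(o)
for n in("side","top"):
    im=ctrl.camera(n); cv2.imwrite(f"pics/{n}0.png",im[:,:,::-1]); 
    c=ctrl.calibration(n); print(n,np.round(c["camera_matrix"],1).tolist(),c["D"],np.round(c["world_from_camera"],4).tolist())
E
```

```text
pics
0.019
{'time_s': 0.0, 'q': array([-1.41129942e+00,  1.81590321e-01,  1.60797307e+00,  2.64727627e-05,
        1.35380280e+00, -2.06293309e-01]), 'dq': array([ 2.87171713e-03, -7.10714448e-04,  7.01289263e-05,  1.43476373e-03,
       -2.02168499e-03, -1.88023529e-05]), 'joint_efforts': array([ 1.89953527e-03, -4.44871151e+01, -3.51333368e+01, -1.51659719e-04,
        9.15771903e-03, -2.67760248e-05]), 'eef_pos': array([ 0.20561557, -0.53643861,  0.2493733 ]), 'eef_rot': array([-8.86222542e-04,  9.83321394e-01,  1.81874270e-01,  3.36667793e-05]), 'wrist_force': array([ 0.81063485, -0.5426102 , -0.64330397]), 'torque': array([-0.03059269,  0.00402442, -0.01091659]), 'grasp_force': 0.0, 'opening': 1.0050068196609918}
side [[436.8, 0.0, 259.3], [0.0, 436.8, 193.9], [0.0, 0.0, 1.0]] [-0.04146923  0.          0.          0.          0.        ] [[-0.8427, 0.2448, -0.4796, 0.0019], [-0.5383, -0.4061, 0.7384, 0.9142], [-0.014, 0.8804, 0.474, 0.783], [0.0, 0.0, 0.0, 1.0]]
top [[393.1, 0.0, 258.8], [0.0, 393.1, 190.3], [0.0, 0.0, 1.0]] [-0.13067037  0.          0.          0.          0.        ] [[-0.0102, 0.9961, -0.0873, 0.479], [-0.9999, -0.01, 0.0025, -0.0215], [0.0016, 0.0874, 0.9962, 1.4657], [0.0, 0.0, 0.0, 1.0]]
```

View pics/side0.png

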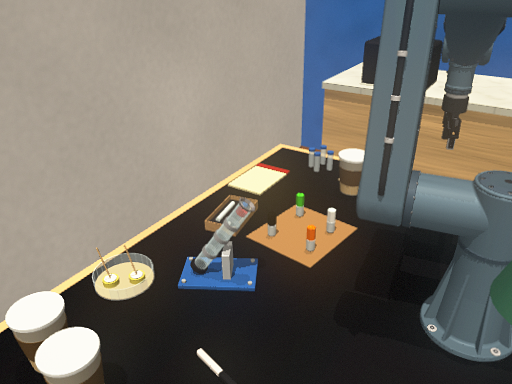

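View pics/top0.png

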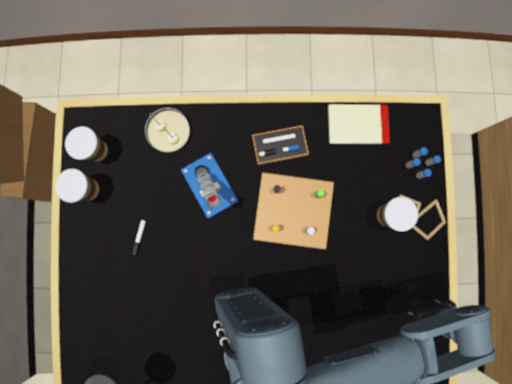

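The side view shows the tube leaning with its mouth at about (245,207), and the blue stand at about (218,273). In the top view the caps are at green (320,194), black (277,189), orange (276,229) and white (311,231), and the red follower is near (212,199).

```bash
cat > h.py <<'E'
from bench import ctrl
import cv2, numpy as np
from scipy.spatial.transform import Rotation as R
def ray(c,uv):
    p=cv2.undistortPoints(np.array(uv,float).reshape(-1,1,2),c["camera_matrix"],c["D"])[:,0]
    W=c["world_from_camera"]; d=np.c_[p[:,0],-p[:,1],-np.ones(len(p))]@W[:3,:3].T
    return W[:3,3],d/np.linalg.norm(d,axis=1,keepdims=True)
def plane(c,uv,z):
    o,d=ray(c,uv); return o+d*((z-o[2])/d[:,2])[:,None]
def tri(rs):
    A=np.zeros((3,3));b=np.zeros(3)
    for o,d in rs:
        P=np.eye(3)-np.outer(d,d);A+=P;b+=P@o
    x=np.linalg.solve(A,b); return x,[np.linalg.norm((np.eye(3)-np.outer(d,d))@(x-o)) for o,d in rs]
def proj(c,X):
    W=np.linalg.inv(c["world_from_camera"]);p=np.atleast_2d(X)@W[:3,:3].T+W[:3,3]
    return cv2.projectPoints(p*[1,-1,-1],np.zeros(3),np.zeros(3),c["camera_matrix"],c["D"])[0][:,0]
def hsv(im): return cv2.cvtColor(im,cv2.COLOR_RGB2HSV)
HS={"green":((45,120,60),(75,255,255)),"orange":((8,150,120),(22,255,255)),"red":((0,150,90),(5,255,255)),"red2":((172,150,90),(180,255,255)),"blue":((100,120,60),(125,255,255))}
def blobs(im,name,box=None,amin=6):
    m=cv2.inRange(hsv(im),*HS[name])
    if box: k=np.zeros_like(m);x0,y0,x1,y1=box;k[y0:y1,x0:x1]=255;m&=k
    n,l,s,c=cv2.connectedComponentsWithStats(m)
    return [(int(s[i,4]),c[i].round(1).tolist(),s[i,:4].tolist()) for i in range(1,n) if s[i,4]>=amin],m
E
python3 - <<'E'
from h import *
ims={n:cv2.imread(f"pics/{n}0.png")[:,:,::-1].copy() for n in("side","top")}
box={"side":(170,180,350,300),"top":(170,145,340,255)}
for n,im in ims.items():
    for k in HS: print(n,k,blobs(im,k,box[n])[0])
c=ctrl.calibration("top")
_,m=blobs(ims["top"],"blue",(170,145,245,225))
m=cv2.morphologyEx(m,cv2.MORPH_CLOSE,np.ones((9,9)))
cn=max(cv2.findContours(m,0,2)[0],key=cv2.contourArea)[:,0]
P=plane(c,cn,0.014)[:,:2]
r=cv2.minAreaRect((P*1000).astype(np.float32));print("plate mm",r)
a=cv2.resize(ims["side"][185:295,175:350],None,fx=4,fy=4,interpolation=2)[:, :700]
b=cv2.resize(ims["top"][145:255,170:345],None,fx=4,fy=4,interpolation=2)
cv2.imwrite("pics/crop_s.png",a[:,:,::-1]);cv2.imwrite("pics/crop_t.png",b[:,:,::-1])
E
```

```text
side green [(105, [299.6, 198.8], [296, 192, 9, 15])]
side orange [(6, [304.2, 209.2], [304, 207, 2, 5]), (9, [301.7, 215.9], [298, 213, 7, 5]), (10, [324.9, 219.5], [324, 215, 2, 10]), (166, [310.8, 232.4], [305, 224, 14, 21]), (12, [334.8, 231.0], [332, 228, 6, 7]), (7, [328.7, 234.0], [326, 232, 6, 5]), (12, [303.8, 247.6], [303, 243, 2, 10]), (16, [313.4, 250.6], [309, 246, 8, 9]), (6, [315.0, 261.5], [314, 261, 3, 2])]
side red []
side red2 []
side blue [(1846, [220.7, 276.2], [178, 257, 80, 35])]
top green [(40, [319.8, 193.1], [316, 190, 8, 7])]
top orange [(12, [276.8, 228.8], [273, 225, 7, 7])]
top red [(23, [212.0, 198.2], [209, 196, 7, 5])]
top red2 [(9, [212.7, 199.8], [209, 197, 7, 5])]
top blue [(57, [293.3, 147.4], [288, 145, 11, 6]), (1401, [209.2, 183.9], [180, 152, 58, 67])]
plate mm ((628.61181640625, 160.40904235839844), (217.7896270751953, 137.9793701171875), 29.332643508911133)
```

View pics/crop_s.png

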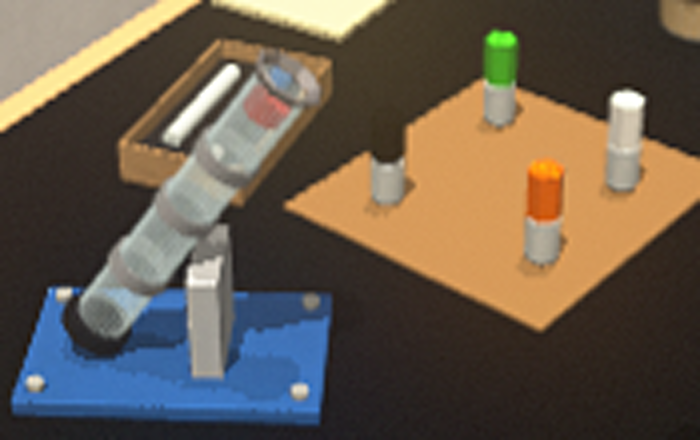

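View pics/crop_t.png

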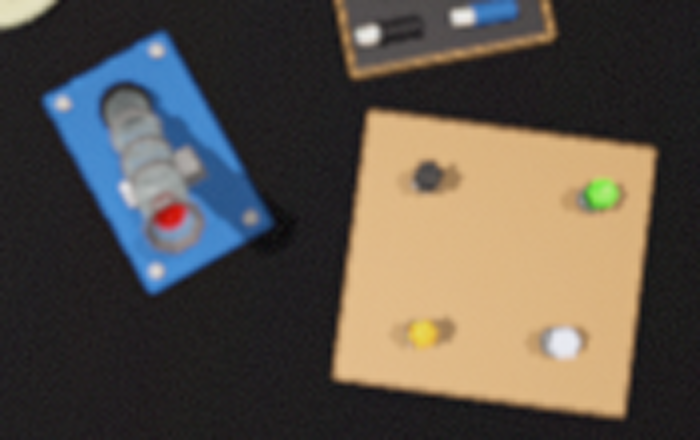

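The side crop shows the rim ellipse centred at about (289,78) in crop pixels. In the top crop the rim is centred near (176,223), the tube foot is near (125,105), and all four caps are clear.

Run:
```python
from h import *
T=ctrl.calibration("top");S=ctrl.calibration("side")
tc=lambda x,y:[(x+.5)/4-.5+170,(y+.5)/4-.5+145]
sc=lambda x,y:[(x+.5)/4-.5+175,(y+.5)/4-.5+185]
a=tc(176,223);b=sc(289,78)
ra=ray(T,a);rb=ray(S,b)
print("rim tri",tri([(ra[0],ra[1][0]),(rb[0],rb[1][0])]),"plane",plane(T,a,.232),plane(S,b,.232))
# tube closed end: 252 along tube -> z=.232-.2064=.026
print("foot top",plane(T,tc(125,105),.03), "side",plane(S,sc(95,330),.03))
bl=[plane(T,tc(*p),.014)[0,:2] for p in((157,50),(62,103),(251,217),(156,271))]
bl=np.array(bl);print("screws",bl.round(4).tolist(),"mid",bl.mean(0),"az",np.degrees(np.arctan2(*(bl[0]-bl[2])[::-1])),np.degrees(np.arctan2(*(bl[1]-bl[3])[::-1])))
for n,t,s in(("green",tc(601,193),sc(499,58)),("white",tc(563,342),sc(626,120)),("orange",tc(423,334),sc(545,190)),("black",tc(428,176),None)):
    print(n,plane(T,t,.08).round(4), s and plane(S,s,.06).round(4))
```

```text
rim tri (array([0.55696554, 0.11799065, 0.23174457]), [np.float64(0.000355157769373249), np.float64(0.0003551577693732832)]) plane [[0.55664522 0.11777428 0.232     ]] [[0.55704991 0.11848529 0.232     ]]
foot top [[0.67889599 0.18786493 0.03      ]] side [[0.67763764 0.19144171 0.03      ]]
screws [[0.7327, 0.1604], [0.6837, 0.2495], [0.5753, 0.0728], [0.5261, 0.161]] mid [0.62945551 0.16091366] az 29.07587197243287 29.308512511741245
green [[ 0.589  -0.2418  0.08  ]] [[ 0.5963 -0.2512  0.06  ]]
white [[ 0.4578 -0.2053  0.08  ]] [[ 0.4614 -0.2131  0.06  ]]
orange [[ 0.4664 -0.082   0.08  ]] [[ 0.471  -0.0884  0.06  ]]
black [[ 0.6057 -0.0883  0.08  ]] None
```

```bash
cat >> h.py <<'E'
RIM=np.array([.557,.118,.232]);AZ=np.radians(29.2)
AX=np.array([-np.sin(np.radians(35))*np.cos(AZ),-np.sin(np.radians(35))*np.sin(AZ),np.cos(np.radians(35))])
def pose():
    o=ctrl.get_obs();q=o["eef_rot"];return o["eef_pos"],R.from_quat([q[1],q[2],q[3],q[0]])
def down(yaw): # tool z down, tool y (closing line) at world angle yaw
    y=np.array([np.cos(yaw),np.sin(yaw),0]);z=np.array([0,0,-1.]);return R.from_matrix(np.c_[np.cross(y,z),y,z])
def go(p,r=None,start=None):
    p0,r0=start or pose(); r=r or r0
    dr=(r0.inv()*r).as_rotvec()/np.radians(6); d=r0.inv().apply(np.array(p)-p0)*100
    print("dr",dr.round(2),"xyz",d.round(2)); return (np.array(p),r)
E
python3 - <<'E'
from h import *
c=ctrl.calibration("wrist");p,r=pose()
print(r.as_matrix().round(3).tolist(),"cam in tool",r.inv().apply(c["world_from_camera"][:3,3]-p).round(3),(r.as_matrix().T@c["world_from_camera"][:3,:3]).round(3).tolist(),c["camera_matrix"][0,0])
go((.525,-.2,.25))
E
```

```text
[[0.934, 0.358, -0.0], [0.358, -0.934, 0.002], [0.0, -0.002, -1.0]] cam in tool [ 0.074  0.    -0.124] [[-0.0, 0.957, 0.291], [1.0, -0.0, 0.001], [0.001, 0.291, -0.957]] 288.42852379387523
dr [0. 0. 0.] xyz [ 4.186e+01 -2.000e+01 -1.000e-02]
```

send_rows:
  dr:
    - [0,0,0]
    - [0,0,0]
    - [0,0,0]
    - [0,0,0]
    - [0,0,0]
    - [0,0,0]
    - [0,0,0]
    - [0,0,0]
  xyz:
    - [6,-2.9,0]
    - [12,-5.7,0]
    - [18,-8.6,0]
    - [24,-11.5,0]
    - [30,-14.3,0]
    - [36,-17.2,0]
    - [42,-20,0]
    - [42,-20,0]
  jaw: [60,60,60,60,60,60,60,60]

```text
time_s: 1.1
eef_pos: [0.5279, -0.197, 0.2499]
eef_rot: [-0.0, 0.983, 0.183, -0.0]
wrist_force: [0.1, -0.7, -0.3]
opening: 0.596
grasp_force: 0.0
```

Run:
```python
from h import *
print(ctrl.get_obs()["eef_pos"],ctrl.get_obs()["time_s"])
c=ctrl.calibration("wrist");im=ctrl.camera("wrist");cv2.imwrite("pics/w1.png",im[:,:,::-1])
np.savez("w1.npz",W=c["world_from_camera"])
for k in("green","orange"): print(k,[b for b in blobs(im,k)[0] if b[0]>60])
for n,p in dict(green=(.592,-.245,.08),white=(.459,-.208,.08),orange=(.468,-.085,.08),rim=RIM).items(): print(n,proj(c,p))
```

```text
[ 0.52786969 -0.19702163  0.24987277] 1.1
green [(184, [309.7, 138.0], [300, 126, 26, 22])]
orange [(197, [170.7, 175.2], [162, 165, 18, 19]), (501, [137.5, 182.6], [116, 169, 38, 33]), (93, [256.8, 223.5], [251, 217, 16, 15]), (721, [256.5, 247.7], [222, 231, 57, 34])]
green [[319.68643599 133.32457016]]
white [[239.24987829 233.45908492]]
orange [[134.24395897 188.30134211]]
rim [[-388.16670799  -49.715014  ]]
```

View pics/w1.png

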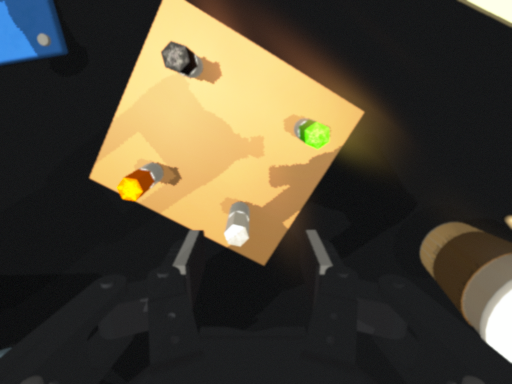

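The wrist picture shows the hexagonal cap tops: green near (316,135), white (236,233), orange (131,187) and black (178,57). They agree with the predictions to within a few pixels.

Run:
```python
from h import *
im=cv2.imread("pics/w1.png")[:,:,::-1].copy();c=ctrl.calibration("wrist");c["world_from_camera"]=np.load("w1.npz")["W"]
H=hsv(im)
tiles=[]
for n,(u,v),m in(("green",(316,135),(H[...,2]>185)&(H[...,0]>40)&(H[...,0]<80)&(H[...,1]>120)),
               ("white",(236,233),(H[...,2]>215)&(H[...,1]<40)),("orange",(131,187),(H[...,2]>225)&(H[...,1]>150)&(H[...,0]>14))):
    k=np.zeros(m.shape,np.uint8);k[v-18:v+18,u-20:u+20]=m[v-18:v+18,u-20:u+20]
    nn,l,s,ct=cv2.connectedComponentsWithStats(k);i=1+np.argmax(s[1:,4]);cn=max(cv2.findContours((l==i).astype(np.uint8),0,1)[0],key=cv2.contourArea)
    h=cv2.convexHull(cn)[:,0];P=plane(c,h,.08);cen=plane(c,ct[i],.08)[0]
    # yaw: 6-fold phase of boundary from densely sampled hull
    pts=plane(c,cn[:,0],.08)[:,:2]-cen[:2]
    an=np.linspace(0,np.pi/3,61)[:-1]
    hw=[np.mean([ (pts@[np.cos(a+j*np.pi/3),np.sin(a+j*np.pi/3)]).max() for j in range(6)]) for a in an]
    b=an[np.argmin(hw)]
    print(n,s[i,4],cen.round(4),"r",min(hw).__round__(4),max(hw).__round__(4),"flat normal deg",np.degrees(b).round(), "ang by 15:",np.round(hw[::6],4))
    t=cv2.resize(im[v-18:v+18,u-20:u+20],None,fx=6,fy=6,interpolation=0);cv2.polylines(t,[((h-[u-20,v-18])*6+3).astype(np.int32)],True,(255,0,0));tiles.append(t)
cv2.imwrite("pics/hex.png",np.hstack(tiles)[:,:,::-1])
```

```text
green 385 [ 0.5883 -0.2425  0.08  ] r 0.012 0.013 flat normal deg 56.0 ang by 15: [0.0121 0.0123 0.0127 0.0129 0.013  0.013  0.0129 0.0127 0.0124 0.012 ]
white 361 [ 0.4564 -0.2047  0.08  ] r 0.012 0.0132 flat normal deg 7.0 ang by 15: [0.0124 0.012  0.0122 0.0126 0.0129 0.0131 0.0132 0.0131 0.013  0.0127]
orange 459 [ 0.4656 -0.0799  0.08  ] r 0.0131 0.0138 flat normal deg 11.0 ang by 15: [0.0134 0.0133 0.0131 0.0133 0.0134 0.0136 0.0138 0.0138 0.0138 0.0136]
```

View pics/hex.png

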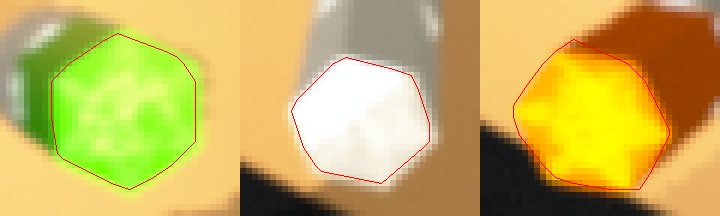

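Cap fits are good: the hexagons measure 24–26 mm across. Next is the green vial grasp.

Run:
```python
from h import *
r=down(np.radians(-64)); print("yaw now",np.degrees(np.arctan2(*pose()[1].as_matrix()[[1,0],1])))
go((.5883,-.2425,.11),r);g=go((.5883,-.2425,.073),r)
z=-AX;y=np.array([np.sin(AZ),-np.cos(AZ),0]);rt=R.from_matrix(np.c_[np.cross(y,z),y,z])
l=go((.5883,-.2425,.20),r,g)
print("lift->tube")
for d in(.12,.07,.03): go(RIM+AX*(.073+d),rt,l)   # foot d above rim
```

```text
yaw now -68.82059537905963
dr [-0.01 -0.01 -0.8 ] xyz [ 3.81  6.54 13.98]
dr [-0.01 -0.01 -0.8 ] xyz [ 3.81  6.55 17.68]
dr [0. 0. 0.] xyz [  0.    0.  -12.7]
lift->tube
dr [ 0.16  5.83 -0.52] xyz [  1.94 -33.16 -19.01]
dr [ 0.16  5.83 -0.52] xyz [  4.8  -33.32 -14.91]
dr [ 0.16  5.83 -0.52] xyz [  7.09 -33.44 -11.64]
```

send_rows:
  dr:
    - [0,0,-0.4]
    - [0,0,-0.8]
    - [0,0,-0.8]
    - [0,0,-0.8]
    - [0,0,-0.8]
    - [0,0,-0.8]
    - [0,0,-0.8]
    - [0,0,-0.8]
  xyz:
    - [1.9,3.3,4]
    - [3.8,6.5,8]
    - [3.8,6.5,12]
    - [3.8,6.5,15]
    - [3.8,6.5,17.6]
    - [3.8,6.5,17.7]
    - [3.8,6.5,17.7]
    - [3.8,6.5,17.7]
  jaw: [60,60,60,60,60,60,20,20]

```text
time_s: 2.15
eef_pos: [0.586, -0.2478, 0.0751]
eef_rot: [0.001, 0.975, 0.223, 0.001]
wrist_force: [-0.3, 0.1, -0.3]
opening: 0.271
grasp_force: 58.9
```

send_rows:
  dr:
    - [0,0,0]
    - [0,0,0]
    - [0,0,0]
    - [0,0,0]
    - [0,0,0]
    - [0,0,0]
    - [0,0,0]
    - [0,0,0]
  xyz:
    - [0,0,0]
    - [0,0,0]
    - [0,0,0]
    - [0,0,-1]
    - [0,0,-4]
    - [0,0,-8]
    - [0,0,-12.7]
    - [0,0,-12.7]
  jaw: [10,10,10,10,10,10,10,10]

```text
time_s: 3.15
eef_pos: [0.5874, -0.2485, 0.206]
eef_rot: [0.003, 0.975, 0.223, 0.003]
wrist_force: [0.2, 0.3, -0.4]
opening: 0.269
grasp_force: 59.0
```

```bash
cat >> h.py <<'E'
_z=-AX;_y=np.array([np.sin(AZ),-np.cos(AZ),0]);RT=R.from_matrix(np.c_[np.cross(_y,_z),_y,_z])
E
python3 - <<'E'
from h import *
o=ctrl.get_obs();print(o["eef_pos"],o["opening"],o["grasp_force"],o["time_s"])
for d in(.12,.07,.02): go(RIM+AX*(.073+d),RT)
im=ctrl.camera("wrist");cv2.imwrite("pics/w2.png",im[:,:,::-1]);print(blobs(im,"green",amin=60)[0])
E
```

```text
[ 0.5874481  -0.24846795  0.20597453] 0.26877319851699794 58.95663895178586 3.15
dr [ 0.25  5.79 -0.53] xyz [  2.23 -33.52 -18.67]
dr [ 0.25  5.79 -0.53] xyz [  5.07 -33.72 -14.56]
dr [ 0.25  5.79 -0.53] xyz [  7.92 -33.93 -10.45]
[(3521, [252.2, 244.0], [225, 202, 55, 83])]
```

Run:
```python
from h import *
p,r=pose();print(p,ctrl.get_obs()["time_s"],ctrl.get_obs()["dq"].round(3))
c=ctrl.calibration("wrist")
im=cv2.imread("pics/w2.png")[:,:,::-1].copy();H=hsv(im)
m=((H[...,2]>170)&(H[...,0]>40)&(H[...,0]<80)&(H[...,1]>120)).astype(np.uint8)
n,l,s,ct=cv2.connectedComponentsWithStats(m);print([(s[i].tolist(),ct[i].round(1)) for i in range(1,n) if s[i,4]>40])
for x in(0,.004,.008): print(x,[proj(c,p+r.apply((x,0,z))).round(1).tolist() for z in(-.007,.033,.073)])
cv2.imwrite("pics/w2c.png",cv2.resize(im[170:340,170:340],None,fx=3,fy=3)[:,:,::-1])
```

```text
[ 0.58616035 -0.24761565  0.20306805] 3.2 [-0.003  0.048  0.05   0.    -0.008  0.001]
[([229, 230, 31, 16, 252], array([245.4, 238.2]))]
0 [[[251.8, 267.4]], [[251.9, 230.3]], [[252.0, 206.7]]]
0.004 [[[251.8, 259.8]], [[251.9, 224.1]], [[252.0, 201.5]]]
0.008 [[[251.8, 252.0]], [[251.9, 217.9]], [[252.0, 196.3]]]
```

View pics/w2c.png

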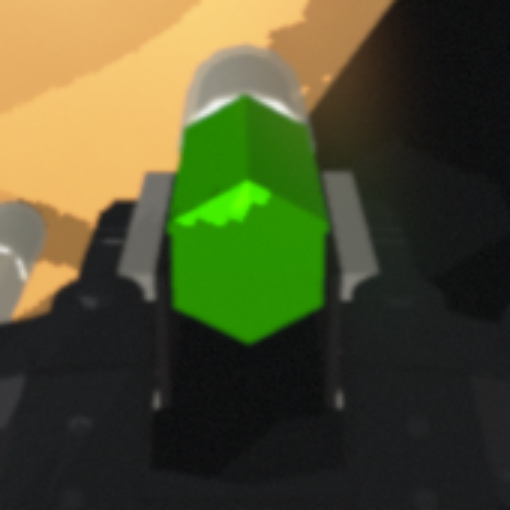

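The cap is gripped squarely on its flats and sits about 5 mm towards tool +x. The top hexagon is centred at (252.7,257.4).

```bash
cat >> h.py <<'E'
def tube(d,xo=.0,grip=.074,yo=0): # TCP such that vial foot is d outside rim, vial axis at tool (xo,yo)
    return RIM+AX*(grip+d)-RT.apply((xo,yo,0))
E
python3 - <<'E'
from h import *
print(pose()[0])
for d in(.10,.05): print(tube(d,.0047));go(tube(d,.0047),RT)
E
```

```text
[ 0.58616035 -0.24761565  0.20306805]
[0.46651961 0.06743222 0.37183665]
dr [ 0.21  5.81 -0.54] xyz [  2.96 -33.51 -17.  ]
[0.49155398 0.08142346 0.33087904]
dr [ 0.21  5.81 -0.54] xyz [  5.82 -33.69 -12.9 ]
```

send_rows:
  dr:
    - [0,0.4,0]
    - [0.1,1.4,-0.1]
    - [0.1,2.5,-0.2]
    - [0.1,3.6,-0.3]
    - [0.2,4.7,-0.4]
    - [0.2,5.8,-0.5]
    - [0.2,5.8,-0.5]
    - [0.2,5.8,-0.5]
  xyz:
    - [0.4,-4,-4]
    - [0.8,-9,-8]
    - [1.4,-14.5,-11]
    - [1.8,-20,-14]
    - [2.4,-25,-16]
    - [3,-30,-17]
    - [3,-33.5,-17]
    - [3,-33.5,-17]
  jaw: [10,10,10,10,10,10,10,10]

```text
time_s: 4.2
eef_pos: [0.465, 0.0696, 0.3691]
eef_rot: [-0.077, 0.924, 0.239, 0.289]
wrist_force: [0.8, 0.0, -0.7]
opening: 0.269
grasp_force: 59.1
```

Run:
```python
from h import *
o=ctrl.get_obs();print(o["eef_pos"],o["dq"].round(3),o["q"].round(2),o["wrist_force"])
T=ctrl.camera("top");S=ctrl.camera("side")
o=ctrl.get_obs();print(o["eef_pos"])
for d in(.05,.01,-.045): go(tube(d,.0047),RT)
cv2.imwrite("pics/hov.png",np.hstack([cv2.resize(S[150:290,170:290],None,fx=3.3,fy=3.3,interpolation=2),cv2.resize(T[140:280,170:290],None,fx=3.3,fy=3.3,interpolation=2)])[:,:,::-1])
```

```text
[0.46499076 0.06958931 0.36913828] [-0.035  0.049 -0.038 -0.002 -0.012 -0.032] [-0.43 -0.53  2.08  0.51  1.25  0.56] [ 0.79478395  0.00298593 -0.69632596]
[0.46630111 0.0678189  0.3694838 ]
dr [-0.02  0.04 -0.06] xyz [0.16 0.05 4.81]
dr [-0.02  0.04 -0.06] xyz [0.17 0.06 8.81]
dr [-0.02  0.04 -0.06] xyz [ 0.19  0.07 14.31]
```

View pics/hov.png

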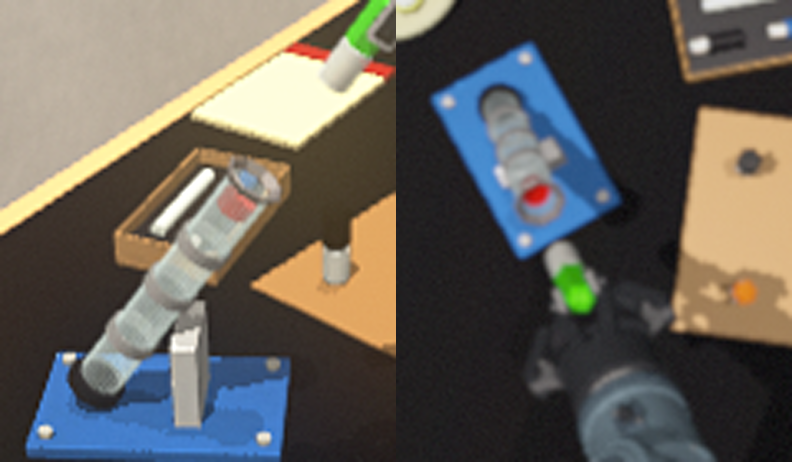

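The vial lines up with the mouth in both views, so I'm inserting it.

send_rows:
  dr:
    - [0,0,0]
    - [0,0,0]
    - [0,0,0]
    - [0,0,0]
    - [0,0,0]
    - [0,0,0]
    - [0,0,0]
    - [0,0,0]
  xyz:
    - [0.1,0,3]
    - [0.2,0.1,6]
    - [0.2,0.1,8]
    - [0.2,0.1,9.2]
    - [0.2,0.1,10.2]
    - [0.2,0.1,11.2]
    - [0.2,0.1,11.2]
    - [0.2,0.1,11.2]
  jaw: [10,10,10,10,10,10,10,10]

```text
time_s: 5.3
eef_pos: [0.5237, 0.099, 0.279]
eef_rot: [-0.077, 0.924, 0.238, 0.289]
wrist_force: [-1.0, 0.9, -3.3]
opening: 0.266
grasp_force: 59.1
```

Run:
```python
from h import *
o=ctrl.get_obs();print(o["dq"].round(3),o["torque"])
p=o["eef_pos"]-RIM;print("depth",(p@AX-.074)*1000,"lat",RT.inv().apply(p)[:2]*1000)
```

```text
[-0.001 -0.005  0.001  0.001  0.001 -0.   ] [-0.04343331  0.86971239  0.2860196 ]
depth -13.53015332366602 lat [-4.40656587  0.34651036]
```

send_rows:
  dr:
    - [0,0,0]
    - [0,0,0]
    - [0,0,0]
    - [0,0,0]
    - [0,0,0]
    - [0,0,0]
    - [0,0,0]
    - [0,0,0]
  xyz:
    - [0,0,0.7]
    - [0,0,1.4]
    - [0,0,2.1]
    - [0,0,2.8]
    - [0,0,3.5]
    - [0,0,3.5]
    - [0,0,3.5]
    - [0,0,3.5]
  jaw: [10,10,10,10,10,10,10,10]

```text
time_s: 6.3
eef_pos: [0.5409, 0.1091, 0.2501]
eef_rot: [-0.077, 0.924, 0.238, 0.288]
wrist_force: [-3.5, 4.0, -5.1]
opening: 0.267
grasp_force: 59.0
```

Run:
```python
from h import *
o=ctrl.get_obs();print(o["dq"].round(3),o["torque"])
p=o["eef_pos"]-RIM;print("depth",(p@AX-.074)*1000,"lat",RT.inv().apply(p)[:2]*1000)
S=ctrl.camera("side");print(blobs(S,"green",(170,150,290,300)))
```

```text
[-0.001  0.002 -0.    -0.001 -0.001  0.   ] [0.25165147 1.24615406 0.65285977]
depth -48.67029467967221 lat [-4.67698646 -0.11906722]
([(86, [246.9, 198.6], [242, 191, 12, 17])], array([[0, 0, 0, ..., 0, 0, 0],
       [0, 0, 0, ..., 0, 0, 0],
       [0, 0, 0, ..., 0, 0, 0],
       ...,
       [0, 0, 0, ..., 0, 0, 0],
       [0, 0, 0, ..., 0, 0, 0],
       [0, 0, 0, ..., 0, 0, 0]], shape=(384, 512), dtype=uint8))
```

send_rows:
  dr:
    - [0,0,0]
    - [0,0,0]
    - [0,0,0]
    - [0,0,0]
    - [0,0,0]
    - [0,0,0]
    - [0,0,0]
    - [0,0,0]
  xyz:
    - [0,0,0]
    - [0,0,0]
    - [0,0,-2]
    - [0,0,-4]
    - [0.4,0,-5]
    - [0.4,0,-5]
    - [0.4,0,-5]
    - [0.4,0,-5]
  jaw: [50,50,50,50,0,0,0,0]

```text
time_s: 7.35
eef_pos: [0.5195, 0.0964, 0.2933]
eef_rot: [-0.077, 0.924, 0.238, 0.289]
wrist_force: [0.2, 0.5, -0.4]
opening: -0.001
grasp_force: 0.0
```

Run:
```python
from h import *
o=ctrl.get_obs()
S=ctrl.camera("side");print(blobs(S,"green",(170,150,290,300))[0],o["opening"])
p=ctrl.get_obs()["eef_pos"];print("tip above rim",((p-RIM)@AX-.019)*1000,"lat",RT.inv().apply(p-RIM)[:2]*1000)
print(go(RIM+AX*.019,RT))
cv2.imwrite("pics/s3.png",cv2.resize(S[150:290,170:290],None,fx=4,fy=4,interpolation=2)[:,:,::-1])
```

```text
[(161, [251.1, 200.8], [243, 193, 17, 17])] -0.0007439326198194141
tip above rim 56.03966272466951 lat [-0.27946142  0.52207598]
dr [-0.02  0.04 -0.06] xyz [ 0.05 -0.04  5.6 ]
(array([0.54748694, 0.11268333, 0.24756389]), Rotation.from_matrix(array([[ 7.15055904e-01,  4.87859659e-01,  5.00687534e-01],
                            [ 3.99631237e-01, -8.72922077e-01,  2.79824805e-01],
                            [ 5.73576436e-01, -2.77555756e-17, -8.19152044e-01]])))
```

View pics/s3.png

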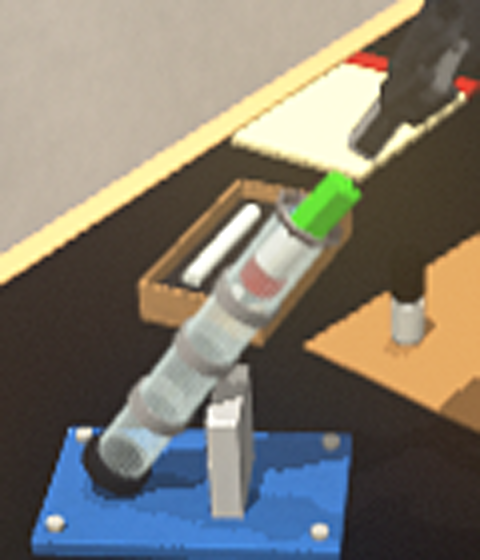

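The green vial is seated in the tube with its cap about 30 mm proud. Next I press it flush with the fingers shut.

send_rows:
  dr:
    - [0,0,0]
    - [0,0,0]
    - [0,0,0]
    - [0,0,0]
    - [0,0,0]
    - [0,0,0]
    - [0,0,0]
    - [0,0,0]
  xyz:
    - [0,0,1.5]
    - [0,0,2.3]
    - [0,0,3.1]
    - [0,0,3.9]
    - [0,0,4.7]
    - [0,0,5.4]
    - [0,0,5.8]
    - [0,0,5.8]
  jaw: [0,0,0,0,0,0,0,0]

```text
time_s: 8.4
eef_pos: [0.5488, 0.1126, 0.2464]
eef_rot: [-0.077, 0.924, 0.238, 0.289]
wrist_force: [-0.0, -0.9, 1.3]
opening: 0.0
grasp_force: 0.9
```

Run:
```python
from h import *
p=ctrl.get_obs()["eef_pos"];print("tip above rim",((p-RIM)@AX-.019)*1000,"lat",RT.inv().apply(p-RIM)[:2]*1000,ctrl.get_obs()["wrist_force"])
up=RIM+AX*.10; s=pose()
s1=go(up,RT)
r=down(np.radians(-53)); print("yaw"); 
for z in(.25,.12,.073): go((.4564,-.2047,z),r,s)
S=ctrl.camera("side");print(blobs(S,"green",(170,150,290,300))[0])
```

```text
tip above rim -1.5854350725755424 lat [0.2649145  0.72102473] [-0.02658533 -0.87139758  1.28716718]
dr [-0.01  0.03 -0.06] xyz [-0.05 -0.08 -8.26]
yaw
dr [ 0.37 -5.8  -1.31] xyz [-18.98  23.3  -13.76]
dr [ 0.37 -5.8  -1.31] xyz [-26.41  23.35  -3.09]
dr [ 0.37 -5.8  -1.31] xyz [-29.09  23.37   0.77]
[(20, [246.8, 206.4], [243, 204, 9, 6])]
```

send_rows:
  dr:
    - [0,0,0]
    - [0,0,0]
    - [0.1,-1.2,-0.3]
    - [0.1,-2.6,-0.5]
    - [0.2,-4,-0.8]
    - [0.3,-5.2,-1.1]
    - [0.4,-5.8,-1.3]
    - [0.4,-5.8,-1.3]
  xyz:
    - [0,0,-4]
    - [0,0,-8.3]
    - [-3.8,4.7,-9.4]
    - [-7.6,9.3,-10.5]
    - [-11.4,14,-11.6]
    - [-15.2,18.6,-12.7]
    - [-19,23.3,-13.8]
    - [-19,23.3,-13.8]
  jaw: [0,0,60,60,60,60,60,60]

```text
time_s: 9.45
eef_pos: [0.4546, -0.2075, 0.2481]
eef_rot: [-0.003, 0.949, 0.315, -0.002]
wrist_force: [-0.4, 0.8, 1.0]
opening: 0.596
grasp_force: 0.0
```

Run:
```python
from h import *
ctrl.camera("wrist");print(pose()[0],pose()[1].apply([0,0,1]),ctrl.get_obs()["dq"].round(3))
r=down(np.radians(-53))
for z in(.12,.073): go((.4564,-.2047,z),r)
```

```text
[ 0.45495031 -0.20583441  0.24869872] [-0.00501666  0.00489828 -0.99997542] [ 0.037 -0.038  0.013  0.018  0.004  0.008]
dr [-0.07  0.01 -0.03] xyz [ 0.2   0.09 12.87]
dr [-0.07  0.01 -0.03] xyz [ 0.2   0.12 17.57]
```

send_rows:
  dr:
    - [0,0,0]
    - [0,0,0]
    - [0,0,0]
    - [0,0,0]
    - [0,0,0]
    - [0,0,0]
    - [0,0,0]
    - [0,0,0]
  xyz:
    - [0.2,0.1,5]
    - [0.2,0.1,10]
    - [0.2,0.1,14]
    - [0.2,0.1,16.5]
    - [0.2,0.1,17.5]
    - [0.2,0.1,17.5]
    - [0.2,0.1,17.5]
    - [0.2,0.1,17.5]
  jaw: [60,60,60,60,60,60,10,10]

```text
time_s: 10.5
eef_pos: [0.4586, -0.2048, 0.0768]
eef_rot: [-0.001, 0.948, 0.317, 0.0]
wrist_force: [0.6, 0.3, 2.5]
opening: 0.269
grasp_force: 59.1
```

send_rows:
  dr:
    - [0,0,0]
    - [0,0,0]
    - [0,0,0]
    - [0,0,0]
    - [0,0,0]
    - [0,0,0]
    - [0,0,0]
    - [0,0,0]
  xyz:
    - [0,0,0]
    - [0,0,-2]
    - [0,0,-6]
    - [0,0,-10]
    - [0,0,-14]
    - [0,0,-14]
    - [0,0,-14]
    - [0,0,-14]
  jaw: [10,10,10,10,10,10,10,10]

```text
time_s: 11.5
eef_pos: [0.4571, -0.204, 0.2138]
eef_rot: [-0.003, 0.948, 0.317, -0.001]
wrist_force: [0.2, -0.6, -1.1]
opening: 0.264
grasp_force: 58.9
```

```bash
cat >> h.py <<'E'
def topx(mask_hi):  # held cap's top hexagon in the wrist picture -> tool x offset of vial axis
    c=ctrl.calibration("wrist");p,r=pose();im=ctrl.camera("wrist")
    return im,c,p,r
E
python3 - <<'E'
from h import *
im,c,p,r=topx(0);cv2.imwrite("pics/w4.png",im[:,:,::-1]);print(p,ctrl.get_obs()["opening"])
col=im[195:300,252].astype(int);print([(195+i,col[i].tolist()) for i in range(0,105,3)])
for x in(0,.004): print([proj(c,p+r.apply((x+dx,0,-.006))).round(1).tolist() for dx in(-.0139,0,.0139)])
for d in(.10,.05): go(tube(d,0),RT)
E
```

```text
[ 0.45706105 -0.20398562  0.21375143] 0.26432409339213697
[(195, [179, 165, 141]), (198, [147, 141, 128]), (201, [146, 141, 128]), (204, [146, 142, 128]), (207, [147, 144, 130]), (210, [167, 162, 147]), (213, [166, 158, 139]), (216, [165, 157, 139]), (219, [166, 157, 139]), (222, [165, 157, 140]), (225, [165, 157, 140]), (228, [170, 161, 144]), (231, [170, 162, 144]), (234, [170, 162, 145]), (237, [170, 162, 144]), (240, [159, 151, 135]), (243, [250, 250, 244]), (246, [230, 226, 212]), (249, [199, 191, 170]), (252, [199, 190, 170]), (255, [198, 190, 169]), (258, [198, 189, 168]), (261, [200, 190, 170]), (264, [198, 190, 168]), (267, [199, 190, 168]), (270, [199, 190, 169]), (273, [199, 191, 168]), (276, [198, 190, 168]), (279, [198, 189, 168]), (282, [199, 190, 168]), (285, [198, 190, 168]), (288, [199, 190, 169]), (291, [198, 189, 168]), (294, [101, 97, 85]), (297, [18, 19, 19])]
[[[252.0, 291.6]], [[252.0, 266.3]], [[252.0, 239.3]]]
[[[252.0, 284.5]], [[252.0, 258.7]], [[252.0, 231.2]]]
dr [-0.45  5.84  1.24] xyz [ 17.44 -21.17 -15.96]
dr [-0.45  5.84  1.24] xyz [ 20.28 -20.76 -11.87]
```

send_rows:
  dr:
    - [0,0.5,0.1]
    - [-0.1,1.5,0.3]
    - [-0.2,2.6,0.6]
    - [-0.3,3.7,0.8]
    - [-0.4,4.8,1]
    - [-0.4,5.8,1.2]
    - [-0.4,5.8,1.2]
    - [-0.4,5.8,1.2]
  xyz:
    - [1.5,-2,-3]
    - [4.2,-5.5,-6.5]
    - [7,-9,-10]
    - [10,-12.5,-13]
    - [13,-16,-15]
    - [16,-19.5,-16]
    - [17.4,-21.2,-16]
    - [17.4,-21.2,-16]
  jaw: [10,10,10,10,10,10,10,10]

```text
time_s: 12.55
eef_pos: [0.4691, 0.0703, 0.3752]
eef_rot: [-0.077, 0.923, 0.244, 0.289]
wrist_force: [-0.1, -0.1, -0.8]
opening: 0.271
grasp_force: 59.0
```

Run:
```python
from h import *
ctrl.camera("side");print(ctrl.get_obs()["eef_pos"],ctrl.get_obs()["dq"].round(3))
for d in(.05,.0,-.015): go(tube(d,0,.075),RT)
```

```text
[0.4694147  0.06948683 0.37521266] [-0.025  0.015 -0.01  -0.     0.002 -0.005]
dr [-0.05  0.04  0.04] xyz [0.01 0.06 4.97]
dr [-0.05  0.04  0.04] xyz [0.03 0.09 9.97]
dr [-0.05  0.04  0.04] xyz [ 0.04  0.1  11.47]
```

send_rows:
  dr:
    - [0,0,0]
    - [0,0,0]
    - [0,0,0]
    - [0,0,0]
    - [0,0,0]
    - [0,0,0]
    - [0,0,0]
    - [0,0,0]
  xyz:
    - [0,0.1,4]
    - [0,0.1,7]
    - [0,0.1,9]
    - [0,0.1,9.8]
    - [0,0.1,10.4]
    - [0,0.1,11]
    - [0,0.1,11.5]
    - [0,0.1,11.5]
  jaw: [10,10,10,10,10,10,10,10]

```text
time_s: 13.6
eef_pos: [0.5274, 0.1011, 0.2821]
eef_rot: [-0.077, 0.923, 0.243, 0.289]
wrist_force: [-0.5, 3.2, 1.1]
opening: 0.268
grasp_force: 59.2
```

```bash
cat >> h.py <<'E'
def rep(grip):
    o=ctrl.get_obs();p=o["eef_pos"]-RIM;print("foot out mm",(p@AX-grip)*1000,"tip",(p@AX-.019)*1000,"lat",RT.inv().apply(p)[:2]*1000,"F",RT.inv().apply(o["wrist_force"]).round(1),o["opening"].round(3))
E
python3 -c "
from h import *
rep(.075)"
```

```text
Traceback (most recent call last):
  File "h.py", line 42, in rep
    o=ctrl.get_obs();p=o["eef_pos"]-RIM;print("foot out mm",(p@AX-grip)*1000,"tip",(p@AX-.019)*1000,"lat",RT.inv().apply(p)[:2]*1000,"F",RT.inv().apply(o["wrist_force"]).round(1),o["opening"].round(3))
                                                                                                                                                                                   ^^^^^^^^^^^^^^^^^^
AttributeError: 'float' object has no attribute 'round'
```

send_rows:
  dr:
    - [0,0,0]
    - [0,0,0]
    - [0,0,0]
    - [0,0,0]
    - [0,0,0]
    - [0,0,0]
    - [0,0,0]
    - [0,0,0]
  xyz:
    - [0,0,0.7]
    - [0,0,1.4]
    - [0,0,2.1]
    - [0,0,2.8]
    - [0,0,3.4]
    - [0,0,3.4]
    - [0,0,3.4]
    - [0,0,3.4]
  jaw: [10,10,10,10,10,10,10,10]

```text
time_s: 14.6
eef_pos: [0.5441, 0.1108, 0.2538]
eef_rot: [-0.077, 0.923, 0.243, 0.289]
wrist_force: [0.2, 4.4, 0.2]
opening: 0.27
grasp_force: 58.9
```

```bash
sed -i 's/,o\["opening"\].round(3))/,o["opening"])/' h.py; python3 -c "
from h import *
rep(.075)
S=ctrl.camera('side');print(blobs(S,'green',(170,150,290,300))[0])
c=ctrl.calibration('side')
for t in (-.09,-.11,-.13): print(proj(c,RIM+AX*t))"
```

```text
foot out mm -48.69439499169986 tip 7.305605008300142 lat [ 0.37153782 -0.03339582] F [ 2.  -3.8  1.2] 0.2704531680935068
[]
[[228.29286801 227.9766915 ]]
[[224.30607927 233.0769273 ]]
[[220.37855212 238.10145189]]
```

```bash
cat >> h.py <<'E'
def along(tag):
    S=ctrl.camera('side');cv2.imwrite(f"pics/{tag}.png",S[:,:,::-1]);c=ctrl.calibration('side')
    for t in range(20,-245,-10):
        u,v=proj(c,RIM+AX*t/1000)[0];print(t,S[int(round(v)),int(round(u))].tolist(),end=' ')
E
python3 -c "
from h import *
along('s5')"
```

```text
20 [84, 76, 61] 10 [83, 73, 60] 0 [188, 178, 160] -10 [204, 191, 174] -20 [226, 227, 211] -30 [220, 221, 205] -40 [216, 218, 199] -50 [164, 195, 148] -60 [135, 189, 115] -70 [141, 195, 123] -80 [151, 180, 134] -90 [156, 147, 140] -100 [229, 230, 220] -110 [228, 228, 216] -120 [224, 225, 211] -130 [207, 207, 192] -140 [151, 151, 143] -150 [193, 117, 107] -160 [170, 180, 171] -170 [187, 197, 186] -180 [168, 177, 167] -190 [170, 176, 168] -200 [151, 145, 139] -210 [171, 199, 213] -220 [170, 183, 178] -230 [114, 118, 113] -240 [120, 123, 117]
```

The side profile reads white body, green cap (−50 to −85), green body, then the red follower (about −145), which is as intended.

send_rows:
  dr:
    - [0,0,0]
    - [0,0,0]
    - [0,0,0]
    - [0,0,0]
    - [0,0,0]
    - [0,0,0]
    - [0,0,0]
    - [0,0,0]
  xyz:
    - [0,0,0]
    - [0,0,0]
    - [0,0,-2]
    - [0,0,-4]
    - [0,0,-5]
    - [0,0,-5]
    - [0,0,-5]
    - [0,0,-5]
  jaw: [50,50,50,50,0,0,0,0]

```text
time_s: 15.7
eef_pos: [0.5193, 0.0962, 0.2939]
eef_rot: [-0.077, 0.923, 0.243, 0.289]
wrist_force: [-0.3, 0.5, 0.7]
opening: -0.0
grasp_force: 0.0
```

send_rows:
  dr:
    - [0,0,0]
    - [0,0,0]
    - [0,0,0]
    - [0,0,0]
    - [0,0,0]
    - [0,0,0]
    - [0,0,0]
    - [0,0,0]
  xyz:
    - [0,0,1.5]
    - [0,0,2.3]
    - [0,0,3.1]
    - [0,0,3.9]
    - [0,0,4.7]
    - [0,0,5.4]
    - [0,0,5.8]
    - [0,0,5.8]
  jaw: [0,0,0,0,0,0,0,0]

```text
time_s: 16.7
eef_pos: [0.548, 0.1126, 0.2466]
eef_rot: [-0.077, 0.923, 0.243, 0.289]
wrist_force: [0.3, -1.1, 0.9]
opening: -0.0
grasp_force: 0.1
```

```bash
python3 -c "
from h import *
rep(.075);along('s6');print()
s=pose();go(RIM+AX*.10,RT)
r=down(np.radians(-49))
for z in(.25,.12,.073): go((.466,-.081,z),r,s)"
```

```text
foot out mm -57.07896926884206 tip -1.0789692688420622 lat [-0.22277662  0.34278514] F [ 0.2  1.1 -0.9] -0.0003870152505701925
20 [84, 75, 59] 10 [85, 76, 60] 0 [135, 127, 115] -10 [232, 221, 200] -20 [224, 222, 202] -30 [216, 215, 196] -40 [214, 212, 193] -50 [232, 233, 222] -60 [230, 230, 218] -70 [228, 228, 216] -80 [212, 211, 195] -90 [158, 149, 142] -100 [145, 197, 128] -110 [133, 190, 115] -120 [137, 193, 121] -130 [197, 211, 182] -140 [152, 146, 138] -150 [224, 225, 212] -160 [224, 225, 213] -170 [181, 138, 129] -180 [195, 125, 117] -190 [170, 176, 168] -200 [152, 147, 140] -210 [172, 201, 214] -220 [174, 187, 182] -230 [116, 120, 115] -240 [119, 123, 117] 
dr [-0.05  0.04  0.03] xyz [ 0.01 -0.06 -8.21]
dr [ 0.56 -5.77 -1.86] xyz [-13.46  12.82  -9.81]
dr [ 0.56 -5.77 -1.86] xyz [-20.87  12.84   0.87]
dr [ 0.56 -5.77 -1.86] xyz [-23.55  12.85   4.73]
```

send_rows:
  dr:
    - [0,0,0]
    - [0,0,0]
    - [0.1,-1.2,-0.4]
    - [0.2,-2.6,-0.8]
    - [0.3,-4,-1.3]
    - [0.4,-5.2,-1.7]
    - [0.6,-5.8,-1.9]
    - [0.6,-5.8,-1.9]
  xyz:
    - [0,0,-4]
    - [0,0,-8.3]
    - [-2.7,2.6,-8.6]
    - [-5.4,5.1,-8.9]
    - [-8.1,7.7,-9.2]
    - [-10.8,10.2,-9.5]
    - [-13.5,12.8,-9.8]
    - [-13.5,12.8,-9.8]
  jaw: [0,0,60,60,60,60,60,60]

```text
time_s: 17.75
eef_pos: [0.4653, -0.082, 0.2486]
eef_rot: [-0.002, 0.936, 0.352, -0.003]
wrist_force: [-0.9, 0.5, -0.0]
opening: 0.594
grasp_force: 0.0
```

Run:
```python
from h import *
c=ctrl.calibration("wrist");im=ctrl.camera("wrist");print(pose()[0])
cv2.imwrite("pics/w7.png",im[:,:,::-1])
H=hsv(im);m=((H[...,2]>225)&(H[...,1]>150)&(H[...,0]>14)&(H[...,0]<35)).astype(np.uint8)
u,v=proj(c,(.466,-.081,.08))[0].astype(int);print(u,v);k=np.zeros_like(m);k[v-30:v+30,u-30:u+30]=m[v-30:v+30,u-30:u+30]
n,l,s,ct=cv2.connectedComponentsWithStats(k)
for i in range(1,n):
    if s[i,4]>40: print(s[i],ct[i],plane(c,ct[i],.08))
r=down(np.radians(-49))
for z in(.12,.073): go((.466,-.081,z),r)
cv2.imwrite("pics/w7c.png",cv2.resize(im[v-50:v+70,u-70:u+70],None,fx=4,fy=4)[:,:,::-1])
```

```text
[ 0.46556019 -0.08113886  0.24932176]
252 172
[242 160  26  26 506] [253.60671937 172.59486166] [[ 0.46671244 -0.08137713  0.08      ]]
dr [-0.04  0.02  0.03] xyz [ 0.07  0.07 12.93]
dr [-0.04  0.02  0.03] xyz [ 0.08  0.09 17.63]
```

View pics/w7c.png

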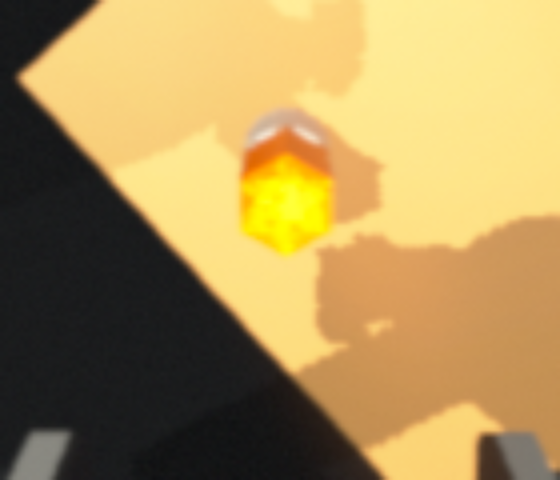

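The orange cap's hexagon is at crop (287,204), with its flats squarely left and right of the closing line. Its position is (0.4667,−0.0814).

send_rows:
  dr:
    - [0,0,0]
    - [0,0,0]
    - [0,0,0]
    - [0,0,0]
    - [0,0,0]
    - [0,0,0]
    - [0,0,0]
    - [0,0,0]
  xyz:
    - [0.1,0.1,5]
    - [0.1,0.1,10]
    - [0.1,0.1,14]
    - [0.1,0.1,16.5]
    - [0.1,0.1,17.5]
    - [0.1,0.1,17.5]
    - [0.1,0.1,17.5]
    - [0.1,0.1,17.5]
  jaw: [60,60,60,60,60,60,10,10]

```text
time_s: 18.8
eef_pos: [0.4682, -0.0815, 0.0768]
eef_rot: [0.0, 0.936, 0.352, -0.0]
wrist_force: [-0.6, -0.2, 4.4]
opening: 0.266
grasp_force: 58.5
```

send_rows:
  dr:
    - [0,0,0]
    - [0,0,0]
    - [0,0,0]
    - [0,0,0]
    - [0,0,0]
    - [0,0,0]
    - [0,0,0]
    - [0,0,0]
  xyz:
    - [0,0,0]
    - [0,0,-2]
    - [0,0,-6]
    - [0,0,-10]
    - [0,0,-14]
    - [0,0,-14]
    - [0,0,-14]
    - [0,0,-14]
  jaw: [10,10,10,10,10,10,10,10]

```text
time_s: 19.8
eef_pos: [0.4665, -0.0808, 0.2139]
eef_rot: [-0.001, 0.936, 0.352, -0.002]
wrist_force: [0.3, 1.0, -0.1]
opening: 0.264
grasp_force: 58.9
```

Run:
```python
from h import *
im,c,p,r=topx(0);cv2.imwrite("pics/w8.png",im[:,:,::-1]);print(p,ctrl.get_obs()["opening"])
print([(i,im[i,252].tolist()) for i in range(225,303,3)])
for d in(.10,.05): go(tube(d,0,.075),RT)
```

```text
[ 0.46651382 -0.08082795  0.21386406] 0.2641967527808381
[(225, [189, 80, 0]), (228, [194, 82, 0]), (231, [195, 80, 0]), (234, [195, 81, 0]), (237, [199, 82, 0]), (240, [218, 92, 0]), (243, [255, 196, 0]), (246, [255, 179, 0]), (249, [237, 107, 0]), (252, [222, 92, 0]), (255, [223, 93, 0]), (258, [223, 92, 0]), (261, [222, 92, 0]), (264, [222, 93, 0]), (267, [223, 93, 0]), (270, [223, 94, 0]), (273, [223, 93, 0]), (276, [223, 94, 0]), (279, [222, 94, 0]), (282, [223, 92, 0]), (285, [223, 92, 0]), (288, [222, 92, 0]), (291, [216, 88, 0]), (294, [29, 22, 18]), (297, [17, 18, 21]), (300, [18, 18, 20])]
dr [-0.65  5.84  1.94] xyz [ 10.05 -11.15 -16.12]
dr [-0.65  5.84  1.94] xyz [ 12.87 -10.54 -12.04]
```

Same centred grip (241 to 292), so the x offset is about 0.

send_rows:
  dr:
    - [0,0.5,0.1]
    - [-0.1,1.5,0.5]
    - [-0.3,2.6,0.9]
    - [-0.4,3.7,1.2]
    - [-0.5,4.8,1.6]
    - [-0.6,5.8,1.9]
    - [-0.6,5.8,1.9]
    - [-0.6,5.8,1.9]
  xyz:
    - [1,-1,-3]
    - [2.5,-3,-6.5]
    - [4,-5,-10]
    - [6,-7,-13]
    - [8,-9,-15]
    - [9.5,-10.5,-16.1]
    - [10,-11.1,-16.1]
    - [10,-11.1,-16.1]
  jaw: [10,10,10,10,10,10,10,10]

```text
time_s: 20.85
eef_pos: [0.4695, 0.0682, 0.3756]
eef_rot: [-0.077, 0.923, 0.243, 0.288]
wrist_force: [0.0, 0.3, 0.1]
opening: 0.272
grasp_force: 58.8
```

Run:
```python
from h import *
ctrl.camera("side");print(ctrl.get_obs()["eef_pos"],ctrl.get_obs()["dq"].round(3))
for d in(.0,-.015): go(tube(d,0,.075),RT)
```

```text
[0.46978727 0.06795679 0.37566645] [-0.009  0.007 -0.006  0.007  0.    -0.004]
dr [-0.04  0.05  0.04] xyz [ 0.05 -0.07 10.04]
dr [-0.04  0.05  0.04] xyz [ 0.06 -0.06 11.54]
```

send_rows:
  dr:
    - [0,0,0]
    - [0,0,0]
    - [0,0,0]
    - [0,0,0]
    - [0,0,0]
    - [0,0,0]
    - [0,0,0]
    - [0,0,0]
  xyz:
    - [0,-0.1,4]
    - [0,-0.1,7]
    - [0,-0.1,9]
    - [0,-0.1,9.8]
    - [0,-0.1,10.4]
    - [0,-0.1,11]
    - [0,-0.1,11.5]
    - [0,-0.1,11.5]
  jaw: [10,10,10,10,10,10,10,10]

```text
time_s: 21.9
eef_pos: [0.5263, 0.1014, 0.2818]
eef_rot: [-0.077, 0.923, 0.243, 0.289]
wrist_force: [-0.9, 0.4, -0.3]
opening: 0.264
grasp_force: 59.0
```

```bash
python3 -c "
from h import *
rep(.075)"
```

```text
foot out mm -14.175399657407855 tip 41.82460034259214 lat [ 0.01323793 -0.51125528] F [-0.7 -0.8 -0.1] 0.26429654830897
```

send_rows:
  dr:
    - [0,0,0]
    - [0,0,0]
    - [0,0,0]
    - [0,0,0]
    - [0,0,0]
    - [0,0,0]
    - [0,0,0]
    - [0,0,0]
  xyz:
    - [0,0,0.7]
    - [0,0,1.4]
    - [0,0,2.1]
    - [0,0,2.8]
    - [0,0,3.4]
    - [0,0,3.4]
    - [0,0,3.4]
    - [0,0,3.4]
  jaw: [10,10,10,10,10,10,10,10]

```text
time_s: 22.9
eef_pos: [0.5431, 0.1111, 0.254]
eef_rot: [-0.077, 0.923, 0.243, 0.289]
wrist_force: [0.3, -0.9, 0.0]
opening: 0.267
grasp_force: 58.9
```

send_rows:
  dr:
    - [0,0,0]
    - [0,0,0]
    - [0,0,0]
    - [0,0,0]
    - [0,0,0]
    - [0,0,0]
    - [0,0,0]
    - [0,0,0]
  xyz:
    - [0,0,0]
    - [0,0,0]
    - [0,0,-2]
    - [0,0,-4]
    - [0,0,-5]
    - [0,0,-5]
    - [0,0,-5]
    - [0,0,-5]
  jaw: [50,50,50,50,0,0,0,0]

```text
time_s: 23.9
eef_pos: [0.5183, 0.0971, 0.2943]
eef_rot: [-0.077, 0.923, 0.243, 0.289]
wrist_force: [0.2, 0.2, -0.9]
opening: -0.003
grasp_force: 0.0
```

```bash
python3 -c "
from h import *
rep(.075);along('s9')"
```

```text
foot out mm 1.2713297374890853 tip 57.27132973748908 lat [-0.30230107 -0.66022117] F [-0.3 -0.1  0.9] -0.0034240608538865474
20 [246, 125, 42] 10 [250, 131, 41] 0 [238, 116, 39] -10 [204, 144, 118] -20 [227, 228, 213] -30 [221, 221, 205] -40 [217, 215, 199] -50 [209, 210, 194] -60 [200, 199, 180] -70 [206, 205, 186] -80 [186, 185, 169] -90 [147, 139, 131] -100 [223, 223, 212] -110 [222, 221, 208] -120 [220, 221, 204] -130 [200, 200, 186] -140 [149, 140, 137] -150 [127, 182, 113] -160 [138, 187, 125] -170 [128, 177, 114] -180 [193, 219, 179] -190 [209, 210, 194] -200 [146, 141, 133] -210 [219, 221, 205] -220 [185, 119, 109] -230 [181, 119, 112] -240 [112, 117, 111]
```

send_rows:
  dr:
    - [0,0,0]
    - [0,0,0]
    - [0,0,0]
    - [0,0,0]
    - [0,0,0]
    - [0,0,0]
    - [0,0,0]
    - [0,0,0]
  xyz:
    - [0,-0.1,1.5]
    - [0,-0.1,2.3]
    - [0,-0.1,2.8]
    - [0,-0.1,3.2]
    - [0,-0.1,3.6]
    - [0,-0.1,3.9]
    - [0,-0.1,3.9]
    - [0,-0.1,3.9]
  jaw: [0,0,0,0,0,0,0,0]

```text
time_s: 24.95
eef_pos: [0.5374, 0.1088, 0.2632]
eef_rot: [-0.077, 0.923, 0.243, 0.289]
wrist_force: [-2.3, -1.0, 3.2]
opening: -0.002
grasp_force: 1.8
```

```bash
python3 -c "
from h import *
rep(.075)"
```

```text
foot out mm -37.01272930407315 tip 18.98727069592685 lat [ 0.18535466 -1.51881716] F [-0.2 -0.2 -4.1] -0.0017692354191882942
```

send_rows:
  dr:
    - [0,0,0]
    - [0,0,0]
    - [0,0,0]
    - [0,0,0]
    - [0,0,0]
    - [0,0,0]
    - [0,0,0]
    - [0,0,0]
  xyz:
    - [0,0.1,0.1]
    - [0,0.1,0.2]
    - [0,0.1,0.3]
    - [0,0.1,0.3]
    - [0,0.1,0.3]
    - [0,0.1,0.3]
    - [0,0.1,0.3]
    - [0,0.1,0.3]
  jaw: [0,0,0,0,0,0,0,0]

```text
time_s: 25.95
eef_pos: [0.5408, 0.1083, 0.2643]
eef_rot: [-0.076, 0.922, 0.243, 0.292]
wrist_force: [-14.5, -6.4, 22.0]
opening: -0.0
grasp_force: 13.2
```

```bash
python3 -c "
from h import *
rep(.075)"
```

```text
foot out mm -37.69134798419685 tip 18.308652015803148 lat [3.10302623 0.5479497 ] F [ -0.3  -1.4 -27.1] -0.0002612587227548451
```

The force rose to 27 N with the tips 18.3 mm above the rim, so the follower is home. Backing off now.

send_rows:
  dr:
    - [0,0,0]
    - [0,0,0]
    - [0,0,0]
    - [0,0,0]
    - [0,0,0]
    - [0,0,0]
    - [0,0,0]
    - [0,0,0]
  xyz:
    - [0,0,-1]
    - [0,0,-3]
    - [0,0,-6]
    - [0,0,-10]
    - [0,0,-12]
    - [0,0,-12]
    - [0,0,-12]
    - [0,0,-12]
  jaw: [0,0,0,0,0,0,0,0]

```text
time_s: 26.95
eef_pos: [0.4794, 0.0753, 0.3576]
eef_rot: [-0.078, 0.923, 0.243, 0.288]
wrist_force: [-0.1, -0.0, 0.1]
opening: -0.004
grasp_force: 0.0
```

```bash
python3 -c "
from h import *
rep(.075);along('s10');print()
S=cv2.imread('pics/s10.png')[:,:,::-1].copy();c=ctrl.calibration('side')
print(blobs(S,'orange',(230,170,275,225))[0],proj(c,RIM+AX*.018),proj(c,RIM+AX*.030))
T=ctrl.camera('top');print(T[189,277],blobs(T,'orange',(200,190,235,225))[0],proj(ctrl.calibration('top'),RIM+AX*.018))"
```

```text
foot out mm 78.66722077657822 tip 134.66722077657823 lat [-0.47820056 -0.61246899] F [-0.   0.  -0.1] -0.0039632366694829415
20 [254, 162, 42] 10 [252, 133, 39] 0 [249, 127, 39] -10 [211, 141, 110] -20 [208, 154, 108] -30 [221, 210, 186] -40 [216, 215, 199] -50 [216, 217, 199] -60 [213, 213, 195] -70 [195, 195, 178] -80 [180, 178, 163] -90 [141, 135, 127] -100 [197, 197, 182] -110 [226, 227, 215] -120 [214, 217, 202] -130 [194, 194, 182] -140 [140, 132, 128] -150 [118, 165, 106] -160 [132, 180, 118] -170 [121, 170, 109] -180 [123, 176, 110] -190 [127, 168, 115] -200 [138, 134, 128] -210 [215, 217, 201] -220 [211, 214, 197] -230 [176, 154, 145] -240 [178, 114, 106] 
[(120, [249.5, 202.0], [243, 196, 14, 14])] [[250.89457259 199.06463738]] [[253.52265614 195.70301285]]
[89 84 81] [(77, [213.4, 201.5], [209, 196, 10, 12])] [[214.63634098 202.8475109 ]]
```

```bash
python3 -c "
from bench import ctrl
print(ctrl.hand_in())"
```

```text
the job is handed in; nothing more can be done
None
```

I loaded the green, white and orange vials in that order, pressed the follower home (27 N, with the orange cap about 18 mm proud), backed the arm clear and handed in at about 27 s; no pass/fail verdict came back.

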